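Mix a sample bottle and hold it to the reader's sprung nose

ROBOT

A 7-joint arm with a two-finger parallel gripper is mounted at the origin on the work surface. World frame = base frame: x ahead of the robot, y to its left, z up, the work surface at z = 0. Lengths are in mm, angles in rad, forces in N, time in s.
With the tool pointing down it reaches from about 425 to 1025 mm from the base axis. Payload 3.6 kg.
Tool frame: the origin (TCP) lies at the very end of the fingers, on their centre line; the grasp point (between the pads) lies 19 mm behind it; y points along the fingers, z is the direction in which the jaws open and shut, and the axes are right-handed (so a half turn about y gives the same grasp; the last joint's range is limited). The gripper opens to 85 mm and grips with 20 to 120 N. Pads are 22 mm wide; open, the fingers measure 114 mm over their backs; the gripper's body (76 mm by 85 mm) begins 54 mm behind the grasp point. The pads swing forward as they close: fully open they stand 13 mm farther back than shut.
Start: joints at [-1.256, 0.591, 0.048, 1.609, -0.033, 0.943, -0.034], TCP at [288.19, 665.264, 231.302] pointing down, gripper open.
Joint ranges: [-2.69, 2.69], [-0.47, 2.24], [-1.27, 1.36], [0.19, 2.51], [-1.53, 4.68], [0.08, 2.07], [-3.09, 3.09]. Speed limits (rad/s): [2.57, 2.57, 3.14, 3.14, 3.14, 3.14, 3.14].

INTERFACE

Orientations are given as [roll, pitch, yaw] about the fixed x, y, z axes, in that order (R = Rz(yaw) Ry(pitch) Rx(roll)).
In Python, from workcell import read_state, get_image, finish_job gives the robot as it stands.
- The arm moves only by the tool carry_out, never from a script. Its argument "plan" is a list of rows, each an object with "translation": the shift along the world's x, y, z in m, a list of three; "spin": the turn about the world's z in degrees; "gripper": the gripper command: -1 is shut, 1 is fully open, values between are in proportion. In form: [{"translation": [dx, dy, dz], "spin": spin, "gripper": gripper}, ...]. A call has exactly 5 rows; each row is the pose to reach, as a shift and turn from the pose commanded when the call began; what a row does not reach only later rows make up. A row lasts 1/8 s, in which the tool goes at most 62.5 mm and 10.7 degrees, less where a joint would pass 70% of its speed; a pose out of reach is approached as far as the arm can. A call with a gripper value outside its range is refused whole. The fingers move at their own pace and stop on an object; the grip force is fixed at half the most. Time passes only in rows, so rows that repeat a pose let the fingers close, or fill a call up. It gives the time, the measured TCP pose, the force and the opening at its end, in the units of the state.
- read_state(): the state, without advancing time (a new reading comes with each control period).
- get_image(name): name is "scene" or "top"; returns a dict with "image" (480x640x3 uint8, red, green, blue), "fx", "fy", "cx", "cy" (pixels), "k1" (the pictures are not rectified: a ray, as slopes to the right and down, at radius r is drawn at 1 + k1 r^2 times it, then the intrinsics apply), "extrinsics" (4x4, takes a point from camera to world coordinates). Camera axes: x right, y up, looking along -z (the intrinsics and any distortion apply to the point x, -y, -z); pixel columns grow to the right and rows downward; lengths in mm; the calibration is good to about 2 mm. A picture is of the moment at which its call begins. There is no depth.
- finish_job(): hands the job in, once; it reports no verdict.
The state is a dict: "time_s": time; "joints": joint angles; "joint_vel": joint speeds; "effort": joint torques, N m; "position": TCP position; "orientation": TCP orientation; "force": force on the tool from outside, world axes, zero at the start; "torque": the same for the moment, N m; "opening": finger opening in mm.
Only numpy, scipy, OpenCV 4.12 (cv2) and the standard library are available. Lean on these libraries where they do the work, as an engineer would, in place of code of your own. Each camera call takes 0.05 s, during which the arm holds its last target. There are 200 camera calls.

TASK

Pick up the square bottle with the blue cap, mix it by pressing it upright onto the middle of the round mixer's sprung pad, holding the pad fully down for about a second, then carry it to the reader and, with it upright and off the bench, press one flat side squarely against the orange sprung nose until the nose reaches its hard stop. Finish while still holding the bottle there, keeping the nose on its stop with a light steady push of about 10 N; ram nothing and do not disturb the other things on the bench.

Things in the scene. Friction and masses are not known exactly. Their poses are not given: they have to be found in the camera images.
- bottle_blue: square amber glass bottle, body 32 x 32 mm and 82 mm tall, with a round blue screw cap 28 mm across on top (total height 100 mm, 0.09 to 0.18 kg). Origin: centre of its underside; z up; x and y are square to its four flat sides. It stands upright on the bench; the two others look the same but for the cap. Grip it by two flat sides near the top of the body (some 60 mm above its underside), so that its lower 40 mm stay free.
- mixer: round white touch mixer, 122 mm across at the foot, 92 mm across at the top of its housing (66 mm above the bench), fixed to the bench. Origin: centre of its underside, on the axis of the pad; z up.
- mixer_top (a point): centre of the upper face of the mixer's black rubber pad (flat, 68 mm across), 86 mm above the bench when free. It moves down with the pad.
- mixer_pad (a joint): travel of the mixer pad, in m: 0 free (up), 0.008 fully down on its stop. It is sprung: about 1.5 N starts it, about 6 N holds it fully down; it comes back up when released. It counts as fully down from 0.007; hold it so for at least 0.5 s.
- reader: bench reader, white sides, black top, 230 mm wide (x), 250 mm deep (y), 127 mm high, fixed. Origin: on the bench straight below the free nose's face. Its y axis points out of the nose (to the robot's left, give or take 0.3 rad); the nose is pushed in along -y. Behind the free nose's face: a fixed aluminium collar 36 mm across ends 26 mm back, the housing's front is 71 mm back. z up.
- nose_tip (a point): centre of the flat front face of the reader's orange nose (20 mm across), 85 mm above the bench, axes as the reader's. It moves in with the nose. The nose should meet a flat side of the bottle near that side's middle line, 8 to 50 mm above the bottle's underside (about 22 mm is good: the fingers then pass above nose and collar).
- nose (a joint): travel of the nose, in m: 0 free (out), 0.015 at its hard stop. It is sprung: about 1.5 N starts it, about 5 N brings it to the stop; any push beyond that is carried by the stop. It counts as on the stop from 0.014 with a push between 6 and 25 N.
- bottle_white: square amber glass bottle, body 32 x 32 mm and 82 mm tall, with a round white screw cap 28 mm across on top (total height 100 mm, 0.09 to 0.18 kg). Origin: centre of its underside; z up; x and y are square to its four flat sides. Not to be disturbed.
- bottle_black: square amber glass bottle, body 32 x 32 mm and 82 mm tall, with a round black screw cap 28 mm across on top (total height 100 mm, 0.09 to 0.18 kg). Origin: centre of its underside; z up; x and y are square to its four flat sides. Not to be disturbed.
- beaker: empty clear beaker, 70 mm across, 90 mm tall. Origin: centre of its underside, z up. Not to be disturbed.
- case: flat black plastic case, 85 x 120 x 18 mm, lying on the bench. Origin: centre of its underside, z up. Not to be disturbed.
- mouse: black computer mouse, 100 x 60 mm, 34 mm high. Origin: centre of its underside, z up. Not to be disturbed.
Not all that is in view belongs to the job. Leave any turquoise look-alike of the bottle_blue alone.

How it is judged (in metres and radians):
On the way, in this order (a step that is already met when the one before it is completed fails the run):
1. the held blue-capped bottle presses the mixer pad fully down, upright, for half a second (value of joint mixer_pad above 0.007 m and contact force between bottle_blue and mixer above 4 N and horizontal distance between bottle_blue and mixer below 0.02 m and contact force between the fingers and bottle_blue above 1 N and angle between bottle_blue's own z axis and vertical below 0.2 rad), for 0.5 s.
2. the held bottle presses the reader's nose onto its hard stop (value of joint nose above 0.014 m and contact force between bottle_blue and reader between 6 and 25 N and z of bottle_blue in the frame of nose_tip between -0.05 and -0.008 m and x of bottle_blue in the frame of nose_tip between -0.012 and 0.012 m and (angle between the x axis of bottle_blue and the y axis of reader, either way round below 0.15 rad or angle between the y axis of bottle_blue and the y axis of reader, either way round below 0.15 rad) and height (world z) of bottle_blue above 0.025 m and contact force between bottle_blue and mixer below 0.1 N and contact force between the fingers and bottle_blue above 1 N and angle between bottle_blue's own z axis and vertical below 0.2 rad), for 0.3 s.
At the end, for the whole second after the job is handed in: The gripper holds the blue-capped bottle still, upright (0.2 rad), 25 mm or more off the bench, a flat side square (0.15 rad) on the nose: nose past 14 of 15 mm, push 6 to 25 N, nose within 12 mm of the side's middle line and 8 to 50 mm above the underside, through the last second (all of step 2 and linear speed of bottle_blue below 0.02 m/s); the arm keeps its last pose, push and grip.
It fails at once if another bottle is shoved or knocked over (distance of any of bottle_white, bottle_black from where it was at the start of the episode above 0.02 m or angle between any of bottle_white, bottle_black's own z axis and vertical above 0.3 rad).
It fails at once if the beaker, case or mouse is shoved or knocked over (distance of any of beaker, case, mouse from where it was at the start of the episode above 0.02 m or angle between any of beaker, case, mouse's own z axis and vertical above 0.3 rad).
It fails at once if the bottle is rammed into the mixer with more than 45 N (contact force between bottle_blue and mixer above 45 N).
It fails at once if the bottle is rammed into the reader with more than 45 N (contact force between bottle_blue and reader above 45 N).
It also fails if it takes over 58 s, if anything falls off the work surface, if the arm or the gripper's body presses on something with over 40 N, if the wrist force passes 120 N, or if a joint passes its speed limit or range.

## Working session

There is one attempt and no reset: what is moved stays moved. The work goes in short steps, Python scripts to look and compute and a tool call to move; the robot and the scene stay as the last step left them, time stands still between calls to the robot, and variables do not carry over. Pictures are saved under pics/ and viewed, about 8 in all and at most 12, crops included, and the job is handed in when it is done.

Besides the shell and the picture viewer there is one more tool, called after "Emit:" by a JSON object that holds its "method" and its "body", one argument or row to a line. carry_out: Moves the arm, as the interface text tells. Its arguments: {"type":"object","properties":{"plan":{"type":"array"}},"required":["plan"]}

```bash
mkdir -p pics
cat > h.py <<'E'
import numpy as np,cv2
from workcell import read_state,get_image,finish_job
def ray(d,u,v):
    x=(u-d['cx'])/d['fx'];y=(v-d['cy'])/d['fy']
    a,b=x,y
    for _ in range(20):
        s=1+d['k1']*(a*a+b*b);a,b=x/s,y/s
    E=np.array(d['extrinsics']);return E[:3,3],E[:3,:3]@np.array([a,-b,-1])
def onz(d,u,v,z):
    o,r=ray(d,u,v);return o+r*(z-o[2])/r[2]
def proj(d,p):
    E=np.array(d['extrinsics']);q=E[:3,:3].T@(np.array(p,float)-E[:3,3]);a,b=q[0]/-q[2],-q[1]/-q[2]
    s=1+d['k1']*(a*a+b*b);return d['cx']+d['fx']*a*s,d['cy']+d['fy']*b*s
def save(im,n): cv2.imwrite('pics/'+n,cv2.cvtColor(im,cv2.COLOR_RGB2BGR))
E
python3 - <<'E'
from h import *
import pickle
print(read_state())
for n in('scene','top'):
    d=get_image(n);save(d['image'],n+'0.png');pickle.dump(d,open(n+'0.pkl','wb'));print(n,d['fx'],d['k1'],np.round(d['extrinsics'],2).tolist())
E
```

```text
{'time_s': 0.0, 'joints': array([-1.25548151,  0.5921226 ,  0.04832852,  1.60983367, -0.03330191,
        0.94269921, -0.0336585 ]), 'joint_vel': array([-1.07387447e-05, -3.73480212e-06, -1.09921171e-03, -1.56371758e-03,
       -2.75746096e-03, -1.16644724e-03, -7.55762436e-04]), 'effort': array([ 2.30952837e-04, -5.48700643e+01,  1.54700182e+00, -1.98123854e+01,
        9.45616281e-03,  8.90375697e-03, -1.42465879e-05]), 'position': array([287.88333145, 664.48724264, 230.1349356 ]), 'orientation': array([-1.57304935e+00, -1.41773450e-04, -4.08717861e-01]), 'force': array([ 1.12450831,  0.71349607, -0.22757969]), 'torque': array([-0.00549967, -0.01884059, -0.00114111]), 'opening': 85.5684269344683}
scene 483.33841090054653 -0.1346738501406679 [[0.71, -0.57, 0.41, 882.84], [0.7, 0.57, -0.43, -352.2], [0.02, 0.59, 0.8, 903.32], [0.0, 0.0, 0.0, 1.0]]
top 518.0223401007672 -0.08359331703613743 [[0.0, 0.99, -0.15, 295.17], [-1.0, 0.01, 0.01, 72.31], [0.01, 0.15, 0.99, 1285.92], [0.0, 0.0, 0.0, 1.0]]
```

View pics/scene0.png

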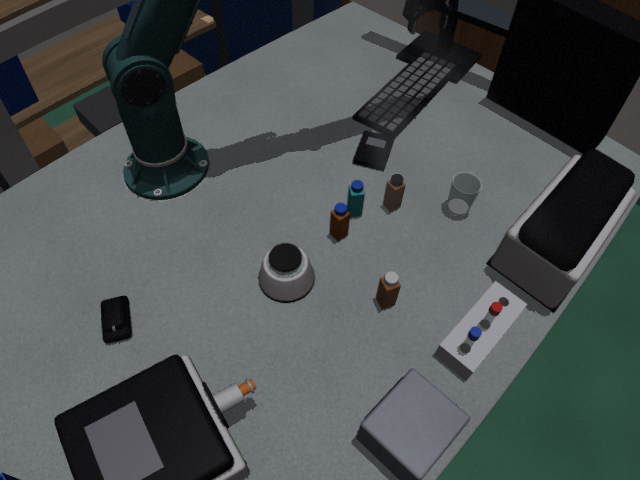

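View pics/top0.png

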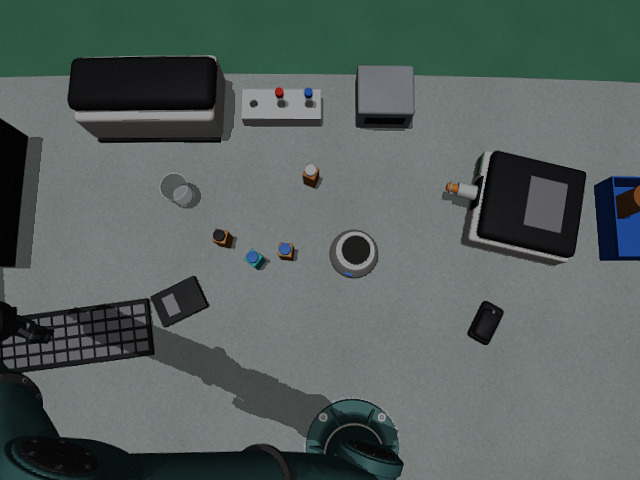

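The scene picture shows these candidates for the target:
- Amber bottle with a blue cap, at scene (340,222) and top (286,250).
- Turquoise look-alike, at scene (356,197) and top (255,259).
- Blue-topped vial in the rack, at scene (475,334) and top (308,93).

I choose the amber bottle. The other positions are mixer pad at top (356,250), nose at top (452,188), white cap at top (311,170) and black cap at top (219,236).

```bash
cat > m.py <<'E'
from h import *
import pickle
S,T=[pickle.load(open(n+'0.pkl','rb')) for n in('scene','top')]
def blob(d,win,f):
    u0,v0,u1,v1=win;im=d['image'][v0:v1,u0:u1];hsv=cv2.cvtColor(im,cv2.COLOR_RGB2HSV).astype(int)
    m=f(hsv).astype(np.uint8);n,l,st,c=cv2.connectedComponentsWithStats(m)
    i=1+np.argmax(st[1:,4]);return c[i]+[u0,v0],st[i,4],(l==i),(u0,v0)
def tri(a,b):
    A=[];B=[]
    for o,r in(a,b):
        r=r/np.linalg.norm(r);P=np.eye(3)-np.outer(r,r);A.append(P);B.append(P@o)
    p=np.linalg.solve(sum(A),sum(B));return p,[np.linalg.norm(P@p-q) for P,q in zip(A,B)]
blue=lambda h:(h[...,0]>100)&(h[...,0]<130)&(h[...,1]>130)&(h[...,2]>60)
orange=lambda h:(h[...,0]<18)&(h[...,1]>120)&(h[...,2]>90)
dark=lambda h:h[...,2]<50
def both(name,ws,wt,f,z):
    a=blob(S,ws,f);b=blob(T,wt,f)
    p,e=tri(ray(S,*a[0]),ray(T,*b[0]))
    print(name,a[0].round(1),a[1],b[0].round(1),b[1],'tri',p.round(1),np.round(e,1),'S@z',onz(S,*a[0],z).round(1),'T@z',onz(T,*b[0],z).round(1))
both('cap',(325,198,350,220),(275,238,297,262),blue,95)
both('pad',(265,238,305,275),(338,230,375,268),dark,86)
both('nose',(235,372,262,400),(440,178,462,200),orange,85)
E
python3 m.py
python3 - <<'E'
from m import *
c=[cv2.resize(S['image'][195:245,315:375],None,fx=6.6,fy=6.6,interpolation=cv2.INTER_CUBIC),
cv2.resize(T['image'][230:280,260:320],None,fx=6.6,fy=6.6,interpolation=cv2.INTER_CUBIC)]
n=[cv2.resize(S['image'][355:435,190:286],None,fx=396/96,fy=330/80,interpolation=cv2.INTER_CUBIC),
cv2.resize(T['image'][150:230,430:526],None,fx=396/96,fy=330/80,interpolation=cv2.INTER_CUBIC)]
out=np.vstack([np.hstack(c)[:268],np.hstack(n)]);print(out.shape);save(out[:600],'crop1.png')
E
```

```text
cap [340.7 207.5] 101 [284.6 248.6] 102 tri [463.1 159.5  99.2] [1.5 1.5] S@z [461.8 163.4  95. ] T@z [462.7 158.7  95. ]
pad [284.8 257.6] 742 [355.6 249.5] 607 tri [464.2  -6.2  81.8] [1.1 1.1] S@z [467.  -7.  86.] T@z [462.9  -6.8  86. ]
nose [244.3 387.9] 93 [454.1 189.5] 21 tri [ 611.7 -242.5   84.4] [3. 3.] S@z [ 613.6 -240.2   85. ] T@z [ 609.9 -244.9   85. ]
cap [340.7 207.5] 101 [284.6 248.6] 102 tri [463.1 159.5  99.2] [1.5 1.5] S@z [461.8 163.4  95. ] T@z [462.7 158.7  95. ]
pad [284.8 257.6] 742 [355.6 249.5] 607 tri [464.2  -6.2  81.8] [1.1 1.1] S@z [467.  -7.  86.] T@z [462.9  -6.8  86. ]
nose [244.3 387.9] 93 [454.1 189.5] 21 tri [ 611.7 -242.5   84.4] [3. 3.] S@z [ 613.6 -240.2   85. ] T@z [ 609.9 -244.9   85. ]
(598, 792, 3)
```

View pics/crop1.png

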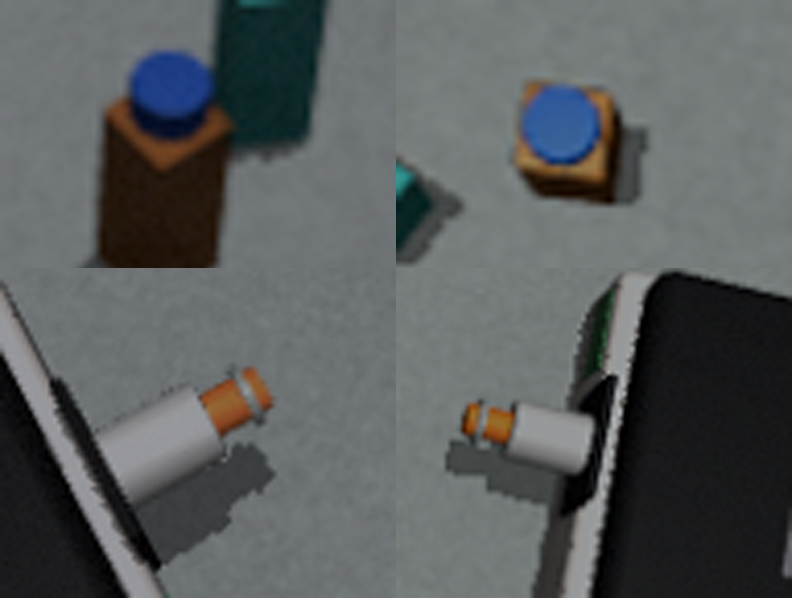

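The crop confirms an amber body with a blue cap, so this is the right bottle. The nose end is at about top (446,187). Next come the bottle yaw, reader yaw and nose tip.

```bash
python3 - <<'E' | grep -v '^cap\|^pad\|^nose '
from m import *
print('shoulder S',[onz(S,315+a/6.6,195+b/6.6,82).round(1)[:2] for a,b in((105,115),(232,123),(165,168))])
print('shoulder T',[onz(T,260+(a-396)/6.6,230+b/6.6,82).round(1)[:2] for a,b in((527,82),(612,90),(605,180),(517,163))])
for d,w,n in((T,(470,140,595,270),'T'),(S,(40,340,250,480),'S')):
    _,_,l,(u0,v0)=blob(d,w,dark)
    v,u=np.where(cv2.morphologyEx(l.astype(np.uint8),cv2.MORPH_OPEN,np.ones((7,7))))
    P=np.array([onz(d,a+u0,b+v0,127)[:2] for a,b in zip(u,v)],np.float32)
    r=cv2.minAreaRect(P);print('reader top',n,r,cv2.boxPoints(r).round(0).tolist())
t=lambda a,b:(430+(a-396)/4.125,150+(b-268)/4.125); s=lambda a,b:(190+a/4.125,355+(b-268)/4.125)
print('T tip end',onz(T,*t(464,420),85).round(1),'collar end',onz(T,*t(513,432),85).round(1),'collar root',onz(T,*t(580,441),85).round(1))
print('S tip end',onz(S,*s(267,388),85).round(1),'collar end',onz(S,*s(212,417),85).round(1),'root',onz(S,*s(120,470),85).round(1))
E
```

```text
shoulder S [array([449.4, 146.4]), array([481.2, 173.9]), array([478.5, 144.4])]
shoulder T [array([479.2, 171.1]), array([476.5, 140.8]), array([444.2, 142.8]), array([450.1, 174.2])]
reader top T ((568.2425537109375, -417.71722412109375), (236.38243103027344, 215.26531982421875), 77.2452163696289) [[437.0, -509.0], [647.0, -557.0], [699.0, -326.0], [489.0, -279.0]]
reader top S ((579.6007080078125, -422.4093933105469), (230.51324462890625, 214.67787170410156), 77.04524230957031) [[449.0, -511.0], [658.0, -559.0], [710.0, -334.0], [501.0, -286.0]]
T tip end [ 616.3 -226.4   85. ] collar end [ 609.5 -255.1   85. ] collar root [ 604.5 -294.6   85. ]
S tip end [ 621.1 -222.8   85. ] collar end [ 614.5 -247.5   85. ] root [ 605.1 -289.5   85. ]
```

Bottle centre is about (463.5,160) with yaw about -4.5°, and the two views agree within 4 mm. The mixer is at about (465,-7). The nose tip is at about (618.5,-225), with reader yaw about -13°. I'll put the jaw along the bottle's y (spin +19°) and partly close it to clear the turquoise bottle.

Emit:
{"method": "carry_out", "body": {
  "plan": [
    {"translation":[0.02,-0.055,0],"spin":4,"gripper":0.25},
    {"translation":[0.04,-0.11,0],"spin":8,"gripper":0.25},
    {"translation":[0.06,-0.165,0],"spin":12,"gripper":0.25},
    {"translation":[0.08,-0.22,0],"spin":16,"gripper":0.25},
    {"translation":[0.1,-0.275,0],"spin":19,"gripper":0.25}
  ]
}}

```text
time_s: 0.72
position: [388.6, 388.2, 231.1]
orientation: [-1.571, -0.0, -0.075]
force: [0.4, 0.3, -0.1]
opening: 53.2
```

Emit:
{"method": "carry_out", "body": {
  "plan": [
    {"translation":[0.02,-0.055,0],"spin":0,"gripper":0.25},
    {"translation":[0.04,-0.11,0],"spin":0,"gripper":0.25},
    {"translation":[0.06,-0.165,0],"spin":0,"gripper":0.25},
    {"translation":[0.075,-0.22,0],"spin":0,"gripper":0.25},
    {"translation":[0.075,-0.23,0],"spin":0,"gripper":0.25}
  ]
}}

```text
time_s: 1.35
position: [463.8, 155.2, 231.1]
orientation: [-1.573, 0.0, -0.085]
force: [-0.1, 0.9, -0.5]
opening: 53.1
```

Emit:
{"method": "carry_out", "body": {
  "plan": [
    {"translation":[0,0,-0.03],"spin":0,"gripper":0.25},
    {"translation":[0,0,-0.06],"spin":0,"gripper":0.25},
    {"translation":[0,0,-0.09],"spin":0,"gripper":0.25},
    {"translation":[0,0,-0.11],"spin":0,"gripper":0.25},
    {"translation":[0,0,-0.11],"spin":0,"gripper":0.25}
  ]
}}

```text
time_s: 1.98
position: [461.7, 160.8, 120.0]
orientation: [-1.572, 0.004, -0.076]
force: [-0.5, -1.1, 0.3]
opening: 53.0
```

Run:
```python
from h import *
o=[]
for n in('scene','top'):
    d=get_image(n);u,v=map(int,proj(d,[463,160,80]));print(n,u,v)
    c=d['image'][max(0,v-60):v+60,max(0,u-60):u+60];o.append(cv2.resize(c,(396,396),interpolation=cv2.INTER_CUBIC))
save(np.hstack(o),'pre.png');s=read_state();print(s['position'],s['orientation'],s['force'])
```

```text
scene 339 213
top 284 249
[463.22156327 160.96244439 121.55770762] [-1.57044059e+00 -6.39769510e-05 -7.62786101e-02] [ 0.6241091  -0.51108992  0.56213254]
```

View pics/pre.png

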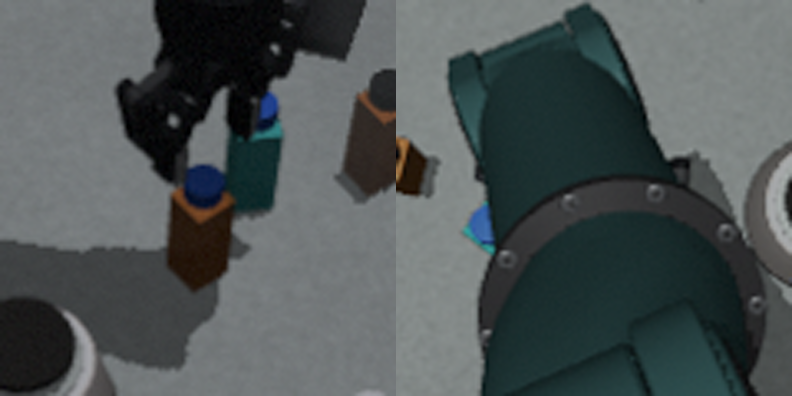

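The scene crop shows the fingers at (175,165) and (243,130) on either side of the blue cap at (205,172). The top view is hidden by the arm. Alignment is good, so I descend.

Emit:
{"method": "carry_out", "body": {
  "plan": [
    {"translation":[0,0,-0.02],"spin":0,"gripper":0.25},
    {"translation":[0,0,-0.04],"spin":0,"gripper":0.25},
    {"translation":[0,0,-0.06],"spin":0,"gripper":0.25},
    {"translation":[0,0,-0.08],"spin":0,"gripper":0.25},
    {"translation":[0,0,-0.08],"spin":0,"gripper":0.25}
  ]
}}

```text
time_s: 2.7
position: [463.2, 160.6, 41.3]
orientation: [-1.571, 0.0, -0.077]
force: [-0.6, 0.1, -0.0]
opening: 53.8
```

Emit:
{"method": "carry_out", "body": {
  "plan": [
    {"translation":[0,0,0],"spin":0,"gripper":-0.3},
    {"translation":[0,0,0],"spin":0,"gripper":-1},
    {"translation":[0,0,0],"spin":0,"gripper":-1},
    {"translation":[0,0,0],"spin":0,"gripper":-1},
    {"translation":[0,0,0],"spin":0,"gripper":-1}
  ]
}}

```text
time_s: 3.32
position: [464.2, 160.7, 42.6]
orientation: [-1.57, -0.002, -0.077]
force: [-0.0, 0.4, 6.5]
opening: 31.1
```

Run:
```python
from h import *
s=read_state();print(s['position'],s['orientation'],s['force'],s['opening'])
```

```text
[464.18110827 160.69732584  42.56037329] [-1.56955012 -0.00232705 -0.07725976] [-0.03689291  0.40021603  6.46004711] 31.100234198239157
```

Emit:
{"method": "carry_out", "body": {
  "plan": [
    {"translation":[0,0,0.015],"spin":0,"gripper":-1},
    {"translation":[0,0,0.04],"spin":0,"gripper":-1},
    {"translation":[0,0,0.07],"spin":0,"gripper":-1},
    {"translation":[0,0,0.1],"spin":0,"gripper":-1},
    {"translation":[0,0,0.12],"spin":0,"gripper":-1}
  ]
}}

```text
time_s: 3.95
position: [463.1, 160.2, 163.4]
orientation: [-1.57, -0.001, -0.077]
force: [0.8, 0.8, -1.6]
opening: 31.5
```

Emit:
{"method": "carry_out", "body": {
  "plan": [
    {"translation":[0,-0.035,0],"spin":0,"gripper":-1},
    {"translation":[0,-0.08,0],"spin":0,"gripper":-1},
    {"translation":[0.001,-0.125,0],"spin":0,"gripper":-1},
    {"translation":[0.001,-0.155,0],"spin":0,"gripper":-1},
    {"translation":[0.001,-0.168,0],"spin":0,"gripper":-1}
  ]
}}

```text
time_s: 4.58
position: [463.5, -9.7, 161.9]
orientation: [-1.571, 0.0, -0.08]
force: [0.4, -0.2, -2.3]
opening: 31.7
```

Emit:
{"method": "carry_out", "body": {
  "plan": [
    {"translation":[0,0,-0.005],"spin":0,"gripper":-1},
    {"translation":[0,0,-0.01],"spin":0,"gripper":-1},
    {"translation":[0,0,-0.015],"spin":0,"gripper":-1},
    {"translation":[0,0,-0.015],"spin":0,"gripper":-1},
    {"translation":[0,0,-0.015],"spin":0,"gripper":-1}
  ]
}}

```text
time_s: 5.2
position: [464.2, -7.3, 146.2]
orientation: [-1.571, 0.0, -0.076]
force: [-0.3, 0.0, -2.8]
opening: 31.4
```

Run:
```python
from h import *
d=get_image('scene');s=read_state();print(s['position'],s['orientation'],s['force'],s['opening'])
save(cv2.resize(d['image'][140:320,200:440],None,fx=3,fy=3,interpolation=cv2.INTER_CUBIC),'mix.png')
```

```text
[464.23881933  -7.44385943 146.26765922] [-1.57076539e+00  2.09293418e-05 -7.65832365e-02] [ 0.64821221 -0.3062457  -1.50939234] 31.648830395347606
```

View pics/mix.png

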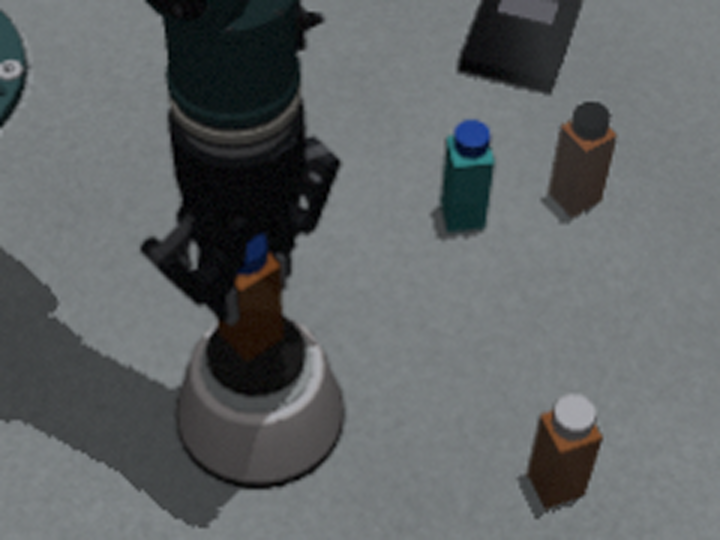

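The picture shows the held bottle upright over the pad. The bottle bottom is at (252,345) and the pad centre at about (255,355). I lower gently.

Emit:
{"method": "carry_out", "body": {
  "plan": [
    {"translation":[0,0,-0.006],"spin":0,"gripper":-1},
    {"translation":[0,0,-0.012],"spin":0,"gripper":-1},
    {"translation":[0,0,-0.017],"spin":0,"gripper":-1},
    {"translation":[0,0,-0.02],"spin":0,"gripper":-1},
    {"translation":[0,0,-0.022],"spin":0,"gripper":-1}
  ]
}}

```text
time_s: 5.88
position: [464.0, -7.8, 124.2]
orientation: [-1.571, 0.0, -0.077]
force: [-1.5, 0.1, 2.0]
opening: 31.8
```

Emit:
{"method": "carry_out", "body": {
  "plan": [
    {"translation":[0,0,-0.001],"spin":0,"gripper":-1},
    {"translation":[0,0,-0.002],"spin":0,"gripper":-1},
    {"translation":[0,0,-0.003],"spin":0,"gripper":-1},
    {"translation":[0,0,-0.003],"spin":0,"gripper":-1},
    {"translation":[0,0,-0.003],"spin":0,"gripper":-1}
  ]
}}

```text
time_s: 6.5
position: [464.1, -7.8, 121.4]
orientation: [-1.571, 0.0, -0.077]
force: [-2.2, -1.0, 4.3]
opening: 31.5
```

Emit:
{"method": "carry_out", "body": {
  "plan": [
    {"translation":[0,0,-0.001],"spin":0,"gripper":-1},
    {"translation":[0,0,-0.002],"spin":0,"gripper":-1},
    {"translation":[0,0,-0.002],"spin":0,"gripper":-1},
    {"translation":[0,0,-0.002],"spin":0,"gripper":-1},
    {"translation":[0,0,-0.002],"spin":0,"gripper":-1}
  ]
}}

```text
time_s: 7.12
position: [464.2, -7.8, 120.4]
orientation: [-1.571, -0.0, -0.077]
force: [-3.8, -0.3, 16.3]
opening: 31.6
```

Force has risen sharply, so the pad is on its stop at about 18 N. I hold here, then lift.

Emit:
{"method": "carry_out", "body": {
  "plan": [
    {"translation":[0,0,0],"spin":0,"gripper":-1},
    {"translation":[0,0,0],"spin":0,"gripper":-1},
    {"translation":[0,0,0],"spin":0,"gripper":-1},
    {"translation":[0,0,0],"spin":0,"gripper":-1},
    {"translation":[0,0,0],"spin":0,"gripper":-1}
  ]
}}

```text
time_s: 7.75
position: [464.2, -7.8, 120.4]
orientation: [-1.571, -0.0, -0.077]
force: [-3.4, -0.4, 16.9]
opening: 31.8
```

Emit:
{"method": "carry_out", "body": {
  "plan": [
    {"translation":[0,0,0],"spin":0,"gripper":-1},
    {"translation":[0,0,0],"spin":0,"gripper":-1},
    {"translation":[0,0,0],"spin":0,"gripper":-1},
    {"translation":[0,0,0],"spin":0,"gripper":-1},
    {"translation":[0,0,0],"spin":0,"gripper":-1}
  ]
}}

```text
time_s: 8.38
position: [464.2, -7.8, 120.4]
orientation: [-1.571, -0.0, -0.077]
force: [-3.5, 0.1, 16.5]
opening: 31.5
```

Emit:
{"method": "carry_out", "body": {
  "plan": [
    {"translation":[0,0,0.003],"spin":0,"gripper":-1},
    {"translation":[0,0,0.01],"spin":0,"gripper":-1},
    {"translation":[0,0,0.02],"spin":0,"gripper":-1},
    {"translation":[0,0,0.03],"spin":0,"gripper":-1},
    {"translation":[0,0,0.035],"spin":0,"gripper":-1}
  ]
}}

```text
time_s: 9.0
position: [464.7, -7.7, 155.1]
orientation: [-1.571, -0.001, -0.077]
force: [-0.1, 0.1, -1.4]
opening: 31.4
```

Emit:
{"method": "carry_out", "body": {
  "plan": [
    {"translation":[0.033,-0.03,0],"spin":-2,"gripper":-1},
    {"translation":[0.075,-0.07,0],"spin":-4,"gripper":-1},
    {"translation":[0.115,-0.11,0],"spin":-6,"gripper":-1},
    {"translation":[0.15,-0.145,0],"spin":-8,"gripper":-1},
    {"translation":[0.167,-0.162,0],"spin":-8.5,"gripper":-1}
  ]
}}

```text
time_s: 9.62
position: [633.1, -173.0, 154.4]
orientation: [-1.572, -0.002, -0.229]
force: [-0.6, 0.3, -1.9]
opening: 31.7
```

Emit:
{"method": "carry_out", "body": {
  "plan": [
    {"translation":[0,0,-0.01],"spin":0,"gripper":-1},
    {"translation":[0,0,-0.025],"spin":0,"gripper":-1},
    {"translation":[0,0,-0.04],"spin":0,"gripper":-1},
    {"translation":[0,0,-0.045],"spin":0,"gripper":-1},
    {"translation":[0,0,-0.045],"spin":0,"gripper":-1}
  ]
}}

```text
time_s: 10.25
position: [630.5, -169.1, 108.6]
orientation: [-1.571, 0.001, -0.225]
force: [-0.2, -0.3, -1.6]
opening: 31.4
```

Run:
```python
from h import *
import pickle
o=[]
s=read_state();print(s['position'],s['orientation'],s['force'],s['opening'])
for n in('scene','top'):
    d=get_image(n);pickle.dump(d,open(n+'1.pkl','wb'));u,v=map(int,proj(d,[620,-215,85]));print(n,u-50,v-50)
    o.append(cv2.resize(d['image'][v-50:v+50,u-50:u+50],(400,400),interpolation=cv2.INTER_CUBIC))
save(np.hstack(o),'rd.png')
```

```text
[ 630.54592605 -169.10265394  108.61927677] [-1.57068501e+00  1.47688271e-03 -2.24825434e-01] [-0.22362065 -0.27983952 -1.57545601] 31.401369443525784
scene 207 330
top 391 135
```

View pics/rd.png

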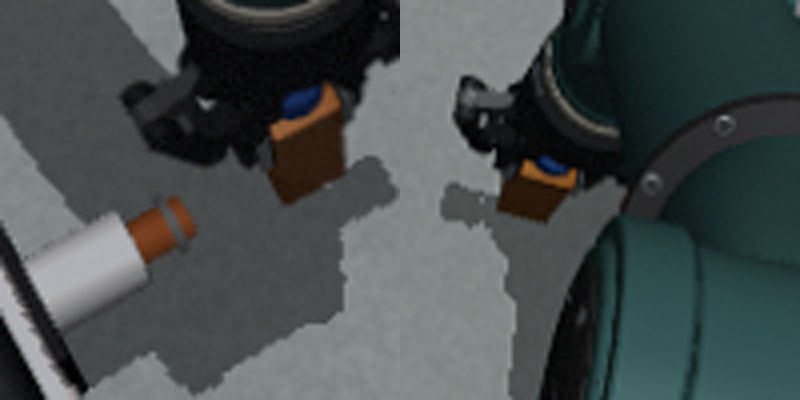

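The scene crop shows the nose (tip 190,215) pointing at the held bottle's lower middle (about 306,162), offset by only about 3 mm, with the side square to it. I approach along the nose axis.

Emit:
{"method": "carry_out", "body": {
  "plan": [
    {"translation":[-0.002,-0.009,0],"spin":0,"gripper":-1},
    {"translation":[-0.004,-0.018,0],"spin":0,"gripper":-1},
    {"translation":[-0.006,-0.026,0],"spin":0,"gripper":-1},
    {"translation":[-0.007,-0.031,0],"spin":0,"gripper":-1},
    {"translation":[-0.007,-0.032,0],"spin":0,"gripper":-1}
  ]
}}

```text
time_s: 10.98
position: [624.0, -202.5, 109.3]
orientation: [-1.571, -0.0, -0.227]
force: [-0.9, -0.7, -1.6]
opening: 31.4
```

Emit:
{"method": "carry_out", "body": {
  "plan": [
    {"translation":[-0.0005,-0.003,0],"spin":0,"gripper":-1},
    {"translation":[-0.001,-0.005,0],"spin":0,"gripper":-1},
    {"translation":[-0.0015,-0.007,0],"spin":0,"gripper":-1},
    {"translation":[-0.002,-0.009,0],"spin":0,"gripper":-1},
    {"translation":[-0.002,-0.01,0],"spin":0,"gripper":-1}
  ]
}}

```text
time_s: 11.6
position: [622.3, -210.8, 109.3]
orientation: [-1.57, 0.0, -0.225]
force: [0.2, 2.0, -0.9]
opening: 31.9
```

Emit:
{"method": "carry_out", "body": {
  "plan": [
    {"translation":[-0.0005,-0.001,0],"spin":0,"gripper":-1},
    {"translation":[-0.0005,-0.002,0],"spin":0,"gripper":-1},
    {"translation":[-0.001,-0.003,0],"spin":0,"gripper":-1},
    {"translation":[-0.001,-0.004,0],"spin":0,"gripper":-1},
    {"translation":[-0.001,-0.004,0],"spin":0,"gripper":-1}
  ]
}}

```text
time_s: 12.22
position: [621.2, -215.5, 109.3]
orientation: [-1.57, 0.0, -0.226]
force: [0.0, 3.0, -1.7]
opening: 31.7
```

Emit:
{"method": "carry_out", "body": {
  "plan": [
    {"translation":[-0.0005,-0.001,0],"spin":0,"gripper":-1},
    {"translation":[-0.0005,-0.002,0],"spin":0,"gripper":-1},
    {"translation":[-0.001,-0.003,0],"spin":0,"gripper":-1},
    {"translation":[-0.001,-0.004,0],"spin":0,"gripper":-1},
    {"translation":[-0.001,-0.005,0],"spin":0,"gripper":-1}
  ]
}}

```text
time_s: 12.85
position: [620.1, -220.4, 109.3]
orientation: [-1.57, 0.001, -0.225]
force: [0.9, 4.5, -0.9]
opening: 31.3
```

Emit:
{"method": "carry_out", "body": {
  "plan": [
    {"translation":[0,-0.0005,0],"spin":0,"gripper":-1},
    {"translation":[0,-0.001,0],"spin":0,"gripper":-1},
    {"translation":[-0.0003,-0.0015,0],"spin":0,"gripper":-1},
    {"translation":[-0.0005,-0.002,0],"spin":0,"gripper":-1},
    {"translation":[-0.0005,-0.002,0],"spin":0,"gripper":-1}
  ]
}}

```text
time_s: 13.48
position: [619.6, -222.6, 109.3]
orientation: [-1.571, 0.0, -0.225]
force: [-0.1, 5.2, -1.8]
opening: 31.4
```

Emit:
{"method": "carry_out", "body": {
  "plan": [
    {"translation":[0,-0.0003,0],"spin":0,"gripper":-1},
    {"translation":[0,-0.0006,0],"spin":0,"gripper":-1},
    {"translation":[-0.0002,-0.001,0],"spin":0,"gripper":-1},
    {"translation":[-0.0002,-0.001,0],"spin":0,"gripper":-1},
    {"translation":[-0.0002,-0.001,0],"spin":0,"gripper":-1}
  ]
}}

```text
time_s: 14.1
position: [619.4, -223.2, 109.3]
orientation: [-1.57, 0.0, -0.225]
force: [-0.4, 6.1, -0.3]
opening: 31.4
```

Emit:
{"method": "carry_out", "body": {
  "plan": [
    {"translation":[0,-0.0003,0],"spin":0,"gripper":-1},
    {"translation":[0,-0.0006,0],"spin":0,"gripper":-1},
    {"translation":[-0.0002,-0.0008,0],"spin":0,"gripper":-1},
    {"translation":[-0.0002,-0.0008,0],"spin":0,"gripper":-1},
    {"translation":[-0.0002,-0.0008,0],"spin":0,"gripper":-1}
  ]
}}

```text
time_s: 14.72
position: [619.4, -223.3, 109.3]
orientation: [-1.569, 0.001, -0.225]
force: [1.1, 5.8, -0.5]
opening: 31.7
```

Run:
```python
from h import *
f=[]
for i in range(4):
    get_image('scene');s=read_state();f.append(s['force'])
print(np.round(f,1),s['position'],s['torque'],s['opening'])
```

```text
[[ 0.3  6.4  0.2]
 [ 0.   6.2 -0.2]
 [-0.4  6.9  0.1]
 [ 0.3  6.6 -0. ]] [ 619.44315737 -223.2225518   109.30604943] [ 1.52801163e+00 -4.64288394e-04  2.45622955e-02] 31.344137620988505
```

The TCP has stopped advancing while the command moves on, so the nose is on its stop at about 6.5 N. I raise the push slightly.

Emit:
{"method": "carry_out", "body": {
  "plan": [
    {"translation":[0,-0.0003,0],"spin":0,"gripper":-1},
    {"translation":[-0.0002,-0.0006,0],"spin":0,"gripper":-1},
    {"translation":[-0.0002,-0.001,0],"spin":0,"gripper":-1},
    {"translation":[-0.0002,-0.001,0],"spin":0,"gripper":-1},
    {"translation":[-0.0002,-0.001,0],"spin":0,"gripper":-1}
  ]
}}

```text
time_s: 15.55
position: [619.4, -223.3, 109.3]
orientation: [-1.568, 0.001, -0.224]
force: [-0.4, 6.9, 0.7]
opening: 31.4
```

Run:
```python
from h import *
f=[]
for i in range(4):
    get_image('scene');s=read_state();f.append(s['force'])
print(np.round(f,1),s['position'],s['opening'])
```

```text
[[ 0.4  8.1  0.2]
 [ 0.4  7.8  0.2]
 [-0.3  6.4  0.5]
 [ 0.9  7.   0.5]] [ 619.39291491 -223.28700704  109.2904763 ] 31.57559242699043
```

Emit:
{"method": "carry_out", "body": {
  "plan": [
    {"translation":[-0.0002,-0.0005,0],"spin":0,"gripper":-1},
    {"translation":[-0.0003,-0.001,0],"spin":0,"gripper":-1},
    {"translation":[-0.0004,-0.002,0],"spin":0,"gripper":-1},
    {"translation":[-0.0004,-0.002,0],"spin":0,"gripper":-1},
    {"translation":[-0.0004,-0.002,0],"spin":0,"gripper":-1}
  ]
}}

```text
time_s: 16.38
position: [619.3, -223.5, 109.3]
orientation: [-1.566, 0.001, -0.223]
force: [1.3, 9.7, 0.9]
opening: 31.8
```

Run:
```python
from h import *
import pickle
f=[]
for i in range(6):
    d=get_image('scene');s=read_state();f.append(s['force'])
print(np.mean(f,0),np.round(f,1)[:,1],s['position'],s['opening'],s['orientation'])
u,v=map(int,proj(d,[620,-215,85]))
save(cv2.resize(d['image'][v-60:v+60,u-60:u+60],(600,600),interpolation=cv2.INTER_CUBIC),'fin.png')
```

```text
[0.32241966 9.98127499 0.94680029] [ 9.8  9.9 10.4  9.7  9.8 10.3] [ 619.35835083 -223.44211774  109.32752382] 31.395747577443345 [-1.56623556e+00  1.22012676e-03 -2.23322795e-01]
```

View pics/fin.png

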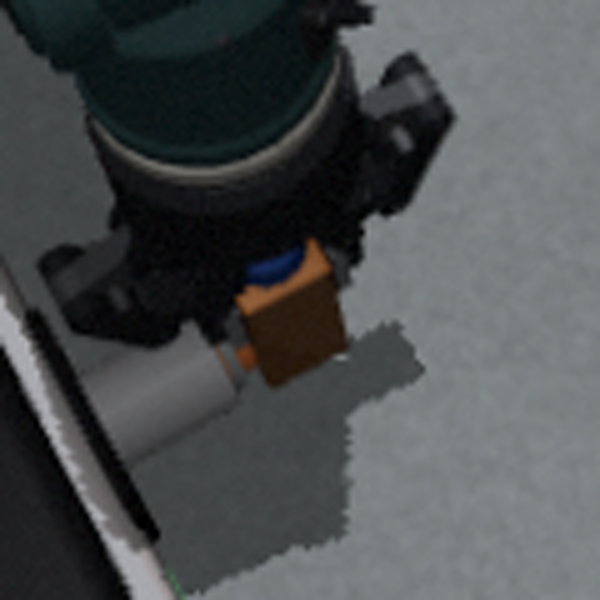

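The final picture shows the bottle upright and its flat side square on the orange nose at (248,357). The nose is pushed in close to the collar, and the fingers pass above. Push is steady at 10.0 N, so I hand in.

```bash
python3 -c "
from h import *
print(finish_job());s=read_state();print(s['time_s'],s['force'],s['position'])"
```

```text
the job is handed in; nothing more can be done
None
the job is handed in; nothing more can be done
```

I gripped the blue-capped amber bottle by two flat sides and mixed it. It is now held upright against the reader's nose at about 10 N. I handed the job in at about 17 s; `finish_job` gives no verdict.

- **Mixing:** the bottle pressed the pad onto its stop at about 18 N and stayed there for about 1.3 s.
- **Reader:** the last readings showed a steady push of 9.7 to 10.4 N. Tool tilt was about 0.005 rad and the bottle's underside about 67 mm above the bench. The nose meets the side about 18 mm above the underside.
- **Nose on its stop:** I judged this from about 15 mm of travel since first contact, and from the TCP no longer advancing while the force rose. I could not read the nose travel directly.
- **Small disagreements:** the two cameras differed by 3 to 5 mm, so I averaged them. The side-to-side offset at the nose looked like about 3 mm. The vertical force rose by about 2.4 N while pressing; I took this as friction at the nose, but did not check it.
- **Other objects:** I saw nothing disturbed in the pictures I viewed, but I took no separate final picture of the other objects.

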